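Dispense one sweet and hold out the dish

TASK

Turn the sweet dispenser's lever a quarter turn to its open stop so that one sweet drops into the dish below, then turn the lever back to closed. Take the white dish by the ear that sticks out, draw it out from under the dispenser and lift it a good 10 cm clear of the worktop, turning it a quarter turn so that its free ear points squarely to the front edge of the worktop, where I stand to take it. Finish while still holding it there, level and still, with that one sweet lying in the middle; do not touch the sweet or disturb the things standing round about.

Things in the scene. Friction and masses are not known exactly. Their poses are not given: they have to be found in the camera images.
- dispenser: fixed sweet dispenser: round red housing 108 mm wide, top 115 mm high, on a steel stand; a clear hopper tube 39 mm wide holding sweets stands on it at x +28 mm, up to 217 mm high. Origin: on the lever's axis at worktop height. y points out of its open side, roughly the robot's left, where the dish is drawn out; x roughly away from the robot
- outlet (a point): centre of the mouth of the black outlet nozzle, 60 mm above the worktop at y +28 mm of the dispenser; the dish stands below it. Stand, in the dispenser's frame: side plates at x +-76 to 81 mm, y -65 to +1 mm, 76 mm high; foot flanges out to x +-100, y -73 to +9 mm, 7 mm high; deck 71 to 76 mm high, y -65 to +57 mm
- lever_axis (a point): point on the lever's vertical turning axis (the middle of the red housing), at the height of the knob's grip, 133 mm
- lever_knob (a point): middle of the upright black round knob on the lever's end, 133 mm above the worktop and 80 mm from the axis: 18 mm thick, 113 to 153 mm high; pinched from above it turns in the fingers. The flat lever bar below it is at 89 to 96 mm
- lever (a joint): lever angle: 0 closed (knob at the dispenser's -x, the robot's side), 1.571 open stop (knob at its -y, roughly the robot's right); anticlockwise from above. Friction 0.12 N m (1.5 N at the knob), no spring, stays where left. Inside it carries one sweet from hopper to outlet, where it falls in the last part of the turn; back at closed the next one enters
- dish: loose white two-eared dish, 0.22 kg (varies), 133 mm wide, 32 mm high, 210 mm over its ears. Origin: centre of its underside; x along the ears to the free ear, z up. Inside a shallow cone, rising 1 in 5 from 10 mm in the middle to radius 48 mm, then a steep rim. Ears: level tabs 26 mm wide, 12 mm thick (18 to 31 mm above the underside), 62 to 105 mm from the centre
- near_ear (a point): middle of the near ear, 86 mm from the dish's centre at x -86 mm, 24.5 mm above its underside; at the start it sticks out from the dispenser's open side. Pinch it across its 26 mm width from above
- free_ear (a point): middle of the free ear, at x +86 mm of the dish
- sweet_0_center (a point): centre of the red sweet, a hard ball 28 mm across, 17 g, in the dispenser's pocket at the start; the first to drop
- sweet_1_center (a point): centre of the yellow sweet above it in the hopper, same size; stays in the dispenser
- sweet_2_center (a point): centre of the green sweet, third in the hopper; stays there
- worktop_back (a point): a fixed point on the worktop, towards its back; its x axis points straight from the worktop's front edge to its back, so an ear that points squarely to the front edge points along its -x
- mug: green mug, 86 mm wide, 96 mm high, bystander; origin under its centre
- tea_box: tea box 112x65x87 mm, bystander; origin under its centre
- mandarin: mandarin, 64 mm wide, 54 mm high, bystander on the right near the front edge; origin at its underside
- sweet_0: the red sweet itself (a ball: its origin rolls with it, use point sweet_0_center)

How it is judged:
On the way, in this order (a step that is already met when the one before it is completed fails the run):
1. the lever is turned to its open stop and the sweet has dropped into the dish (value of joint lever above 1.4 rad and horizontal distance between sweet_0_center and dish below 0.055 m and z of sweet_0_center in the frame of dish below 0.045 m), for 0.2 s.
2. the lever is turned back to closed (value of joint lever below 0.15 rad), for 0.2 s.
3. the dish, with the sweet in it, is out from under the dispenser and lifted (height (world z) of dish above 0.05 m and horizontal distance between dish and outlet above 0.09 m and horizontal distance between sweet_0_center and dish below 0.05 m), for 0.2 s.
At the end, for the whole second after the job is handed in: dish held by the gripper, nothing else touching it: underside over 90 mm up, centre over 100 mm from the outlet, still, level to 0.1 rad, free ear towards -x to 0.25 rad; red sweet within 18 mm of its centre; lever below 0.15 rad; other sweets still in the dispenser (height (world z) of each of dish, sweet_0_center above 0.09 m and horizontal distance between dish and outlet above 0.1 m and angle between dish's own z axis and vertical below 0.1 rad and angle between the x axis of dish and the x axis of worktop_back, either way round below 0.25 rad and x of worktop_back in the frame of dish below 0 m and linear speed of dish below 0.03 m/s and contact force between the fingers and dish above 2 N and contact force between dish and dispenser below 0.2 N and horizontal distance between sweet_0_center and dish below 0.018 m and z of sweet_0_center in the frame of dish below 0.04 m and value of joint lever below 0.15 rad and horizontal distance between each of sweet_1_center, sweet_2_center and outlet below 0.06 m and height (world z) of each of sweet_1_center, sweet_2_center above 0.085 m); the arm keeps its last pose, push and grip.
It fails at once if the fingers touch the sweet (contact force between the fingers and sweet_0 above 0.3 N).
It fails at once if the dish is tipped (over 0.5 rad) (angle between dish's own z axis and vertical above 0.5 rad).
It fails at once if the sweet falls on the worktop (height (world z) of sweet_0_center below 0.018 m).
It fails at once if a bystander is moved more than 30 mm (distance of any of mug, tea_box, mandarin from where it was at the start of the episode above 0.03 m).
It also fails if it takes over 70 s, if anything falls off the work surface, if the arm or the gripper's body presses on something with over 40 N, if the wrist force passes 120 N, or if a joint passes its speed limit or range.

ROBOT

A 7-joint arm with a two-finger parallel gripper is mounted at the origin on a cart in front of the work surface, level with it; the furniture and walls round the work are solid. World frame = base frame: x ahead of the robot, y to its left, z up, the work surface at z = 0. Lengths are in m, angles in rad, forces in N, time in s.
With the tool pointing down it reaches from about 0.4 to 0.85 m from the base axis. Payload 4.5 kg.
Tool frame: the origin (TCP) lies midway between the tips of the shut fingers; the grasp point (between the pads) lies r.grip_point_offset behind it (r.grip_point_offset is the distance from the TCP to the grasp point, in m); z points along the fingers, y is the line along which they close (so a half turn about z gives the same grasp; the last joint's range is limited). The gripper opens to 85 mm and grips with 20 to 120 N. Pads are 22 mm wide; open, the fingers measure 114 mm over their backs; the gripper's body (76 mm by 85 mm) begins 54 mm behind the grasp point. The pads swing forward as they close: fully open they stand 13 mm farther back than shut.
Start: joints at [-1.269, 0.689, -0.195, 1.565, 0.157, 0.902, -0.215], TCP at [0.165, 0.603, 0.231] pointing down, gripper open.
Joint ranges: [-3.01, 3.01], [-0.46, 2.08], [-1.47, 1.51], [0.13, 2.56], [-1, 4.14], [0.04, 2.09], [-2.66, 2.66]. Speed limits (rad/s): [2.57, 2.57, 3.14, 3.14, 3.14, 3.14, 3.14].

INTERFACE

Orientations are given as [roll, pitch, yaw] about the fixed x, y, z axes, in that order (R = Rz(yaw) Ry(pitch) Rx(roll)).
In Python, from plant import r gives the robot as it stands.
- The arm moves only by the shell command python3 -m jog [FORCE], which reads ROWS from standard input. ROWS is a JSON list of rows, 1 to 5 of them, each of 7 numbers: dx, dy, dz in units of 100 mm, then a rotation vector rx, ry, rz in rad, then the finger opening in m; each row is the pose to reach, as a shift and turn from the pose commanded when the command began, along the tool's axes at that moment; what a row does not reach only later rows make up. A row lasts 1/10 s, in which the tool goes at most 0.05 m and 0.15 rad, less where a joint would pass 70% of its speed; a pose out of reach is approached as far as the arm can. The fingers move at their own pace and stop on an object; FORCE is the grip in N (left out, the last holds). Time passes only in rows, so rows that do not move let the fingers close. It prints the time, the measured TCP pose, the force, the opening and the grip force at its end. Input that does not fit is refused with a message, and nothing moves.
- r.get_state(): the state, without advancing time (a new reading comes with each control period).
- r.read_camera(name): name is "side" or "top" or "wrist"; returns (picture, depth): 400x640x3 uint8, red, green, blue; 400x640 float32, m along the optical axis (not along the pixel's ray), 0 where there is no reading.
- r.get_calibration(name): a dict with "fovy" (degrees; the focal length in pixels is half the picture's height over the tangent of half this angle, whatever the lens; pixels are square), "cx", "cy" (the principal point, pixels), "origin" and "attitude" of the camera in the world; the wrist camera has in their place "T_tool_cam" (4x4, takes a point from camera to tool coordinates, whose origin is the TCP and whose axes are the flange's). Camera axes: x right, y down, z forward; pixel columns grow to the right and rows downward; lengths in m; the calibration is good to about 2 mm. A picture is of the moment at which its call begins: read the wrist's pose just before it. get_calibration takes no time and is no camera call.
- r.sign_off(): hands the job in; it is judged then, once.
Trained networks look in the newest picture that a camera, given by its name, has taken for a name from the list of things; names that differ only in an ending like _2 or _b are one class to them, and where a whole thing is asked for, a point or a joint stands for the part that bears it (a point fixed in the world has none). Each returns a list of dicts, best first, with "confidence" (0 to 1); they miss things now and then, are a little off and sometimes report something else, mostly with a low value. They report only what shows in the picture. A call takes as long as a camera call.
- r.boxes_of(label, camera): "centre" ([x, y, z] in m, in world coordinates, good to about 4 mm: the middle of the surface that is visible of it).
- r.cut_out(label, camera): "mask" (400x640 bool, what is visible of it).
- r.mark_of(label, camera): "centre" ([x, y, z] in m, in world coordinates, good to about 4 mm: a listed point, or the origin of a listed thing).
The state is a dict: "time_s": time; "q": joint angles; "joint_velocities": joint speeds; "effort": joint torques, N m; "ee_pos": TCP position; "ee_rot": TCP orientation; "wrist_force": force on the tool from outside, world axes, zero at the start; "torque": the same for the moment, N m; "grip_width": finger opening in m; "grasp_force": force on a finger pad.
Only numpy, scipy, OpenCV 4.12 (cv2) and the standard library are available. Lean on these libraries where they do the work, as an engineer would, in place of code of your own. Each camera call takes 0.05 s, during which the arm holds its last target. There are 200 camera calls.

## Working session

There is one attempt and no reset: what is moved stays moved. The work goes in short steps, Python scripts to look and compute and a shell command to move; the robot and the scene stay as the last step left them, time stands still between calls to the robot, and variables do not carry over. Pictures are saved under pics/ and viewed, at most 10 in all, crops included, and the job is handed in when it is done.

```bash
ls; mkdir -p pics; cat > h.py <<'E'
import numpy as np, cv2
from plant import r
from scipy.spatial.transform import Rotation as R
def snap(cam,name=None):
    p,d=r.read_camera(cam)
    if name: cv2.imwrite('pics/'+name+'.png',p[:,:,::-1])
    return p,d
def marks(labels,cams):
    for l in labels:
        for c in cams:
            m=r.mark_of(l,c)[:1]
            for k in m: print(l,c,np.round(k['centre'],4),round(k['confidence'],2))
def st():
    s=r.get_state(); print(round(s['time_s'],2),np.round(s['ee_pos'],4),np.round(s['ee_rot'],3),np.round(s['wrist_force'],1),s['grip_width'],s['grasp_force'],np.round(s['q'],2)); return s
E
python3 - <<'E'
from h import *
s=st(); print(r.grip_point_offset)
for c in('top','side'):
    snap(c,c+'0')
    k=r.get_calibration(c);print(c,{a:np.round(b,3) for a,b in k.items()})
marks(['dispenser','outlet','lever_axis','lever_knob','dish','near_ear','free_ear','worktop_back','mug','tea_box','mandarin'],['top','side'])
E
```

```text
pics
0.0 [0.1652 0.6021 0.2305] [-3.14   0.     2.874] [-0.4 -0.1  0.8] 0.08495065907193171 0.0 [-1.27  0.69 -0.19  1.57  0.16  0.9  -0.22]
0.0187
top {'fovy': np.float64(48.284), 'cx': np.float64(319.778), 'cy': np.float64(200.635), 'origin': array([ 0.39 , -0.079,  1.239]), 'attitude': array([-2.975, -0.005, -1.589])}
side {'fovy': np.float64(48.21), 'cx': np.float64(325.485), 'cy': np.float64(193.763), 'origin': array([0.339, 0.772, 0.707]), 'attitude': array([-2.168e+00,  2.000e-03, -2.852e+00])}
dispenser top [ 0.5011  0.0078 -0.0026] 0.72
dispenser side [ 0.4997  0.0037 -0.0026] 0.73
outlet top [0.5052 0.0293 0.065 ] 0.95
outlet side [0.5007 0.0306 0.0594] 0.55
lever_axis top [0.5026 0.0015 0.1347] 0.61
lever_axis side [0.5034 0.0044 0.1326] 0.65
lever_knob top [ 0.4267 -0.0065  0.1317] 0.62
lever_knob side [ 0.4242 -0.0021  0.1349] 0.71
dish top [4.978e-01 3.230e-02 1.000e-04] 0.82
dish side [0.4897 0.0294 0.0033] 0.75
near_ear top [0.4803 0.1146 0.0233] 0.66
near_ear side [0.4808 0.1161 0.0262] 0.96
free_ear top [ 0.5106 -0.0555  0.0249] 0.88
worktop_back top [ 7.481e-01 -6.000e-04  1.300e-03] 0.88
mug top [0.725  0.037  0.0023] 0.62
mug side [0.4937 0.029  0.0009] 0.75
tea_box top [ 0.76   -0.0785  0.0011] 0.9
tea_box side [ 7.626e-01 -8.720e-02 -1.000e-04] 0.94
mandarin top [ 0.4013 -0.2907 -0.001 ] 0.75
mandarin side [ 0.4012 -0.2898 -0.0024] 0.7
```

View pics/top0.png

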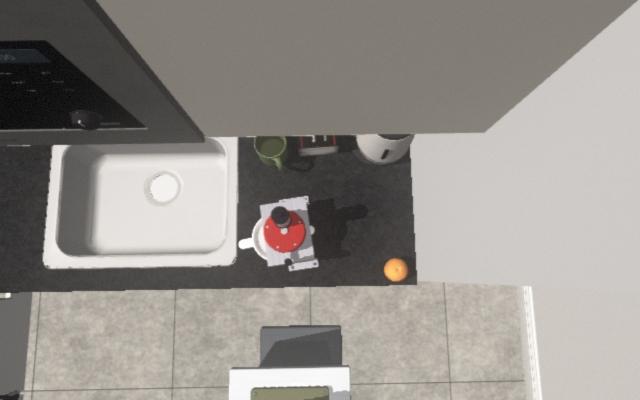

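View pics/side0.png

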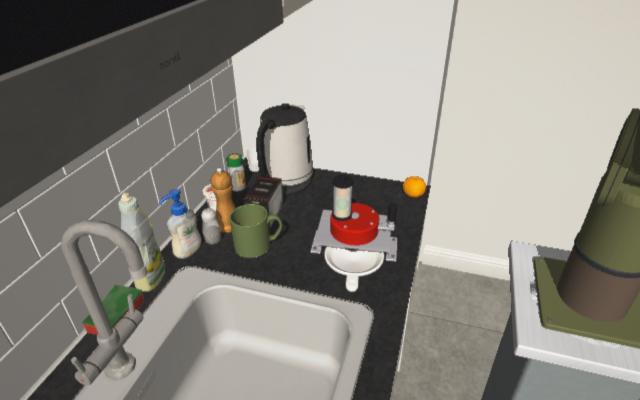

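The top view shows the dispenser near (285,232), the dish's near ear at (245,243) and the mandarin at (396,270). The side view shows the knob at (392,215) and the near ear at (352,283). The lever is closed and there is free space around it, so I'll go towards the knob.

The rows are not in the units I measure in: shifts go in units of 100 mm. I convert before sending: -0.15 m is -1.5, -0.05 m is -0.5.

```bash
cat >> h.py <<'E'
def go(x,y,z,dyaw=0):
    s=st(); M=R.from_euler('xyz',s['ee_rot'])
    print('tool delta',np.round(M.inv().apply(np.array([x,y,z])-s['ee_pos']),4),'rotvec',np.round(M.inv().apply([0,0,dyaw]),3))
E
python3 -c "
from h import *
print(np.round(r.get_calibration('wrist')['T_tool_cam'],3), r.get_calibration('wrist')['fovy'])"
echo '[[-0.5, -0.15, -0.1, 0, 0, 0, 0.085], [-1, -0.3, -0.2, 0, 0, 0, 0.085], [-1.5, -0.45, -0.3, 0, 0, 0, 0.085], [-2, -0.6, -0.3, 0, 0, 0, 0.085], [-2.5, -0.75, -0.3, 0, 0, 0, 0.085]]' | python3 -m jog 30
python3 -c "
from h import *
go(0.40,0.1,0.26)"
```

```text
[[ 0.    -0.951 -0.309  0.079]
 [ 1.     0.001 -0.002 -0.001]
 [ 0.002 -0.309  0.951 -0.145]
 [ 0.     0.     0.     1.   ]] 59.20653564941061
time_s: 1.7
ee_pos: [0.3767, 0.4706, 0.262]
ee_rot: [3.14, 0.001, 2.874]
wrist_force: [1.6, 0.1, 0.4]
grip_width: 0.0849
grasp_force: 0.0
1.7 [0.3767 0.4706 0.262 ] [3.140e+00 1.000e-03 2.874e+00] [1.6 0.1 0.4] 0.08491255583278863 0.0 [-0.84  0.63 -0.22  1.6   0.16  0.93  0.18]
tool delta [-0.1204 -0.3513  0.0015] rotvec [0. 0. 0.]
```

Scaled: -0.05 m is -0.5, -0.234 m is -2.34.

```bash
echo '[[-0.15, -0.47, 0, 0, 0, 0, 0.085], [-0.3, -0.94, 0, 0, 0, 0, 0.085], [-0.5, -1.4, 0, 0, 0, 0, 0.085], [-0.66, -1.87, 0, 0, 0, 0, 0.085], [-0.8, -2.34, 0, 0, 0, 0, 0.085]]' | python3 -m jog
echo '[[-0.15, -0.47, 0, 0, 0, 0, 0.085], [-0.25, -0.9, 0, 0, 0, 0, 0.085], [-0.3, -1.17, 0, 0, 0, 0, 0.085], [-0.3, -1.17, 0, 0, 0, 0, 0.085]]' | python3 -m jog
python3 - <<'E'
from h import *
st();snap('wrist','w1')
marks(['dispenser','outlet','lever_axis','lever_knob','dish','near_ear'],['wrist'])
go(.425,-.004,.2)
E
```

```text
time_s: 2.2
ee_pos: [0.3906, 0.2227, 0.2614]
ee_rot: [3.141, 0.001, 2.873]
wrist_force: [1.2, -0.3, 0.0]
grip_width: 0.0849
grasp_force: 0.0
time_s: 2.6
ee_pos: [0.3874, 0.0993, 0.2612]
ee_rot: [-3.138, -0.001, 2.866]
wrist_force: [0.4, 1.0, 0.6]
grip_width: 0.0854
grasp_force: 0.0
2.6 [0.3874 0.0993 0.2612] [-3.138e+00 -1.000e-03  2.866e+00] [0.4 1.  0.6] 0.08542637616027972 0.0 [-0.18  0.36 -0.26  2.15  0.15  0.64  0.75]
dispenser wrist [0.5013 0.0033 0.0026] 0.97
outlet wrist [0.4966 0.0308 0.0644] 0.8
lever_axis wrist [0.5046 0.0048 0.1333] 0.73
lever_knob wrist [ 0.4248 -0.0069  0.1344] 0.8
dish wrist [ 0.4984  0.0285 -0.0046] 0.88
near_ear wrist [0.4774 0.1155 0.0292] 0.71
2.95 [0.3883 0.1052 0.2612] [3.141 0.    2.876] [-0.6  0.2 -0.4] 0.08513663513246263 0.0 [-0.19  0.37 -0.26  2.15  0.15  0.64  0.75]
tool delta [-0.064  -0.0958  0.0612] rotvec [0. 0. 0.]
```

View pics/w1.png

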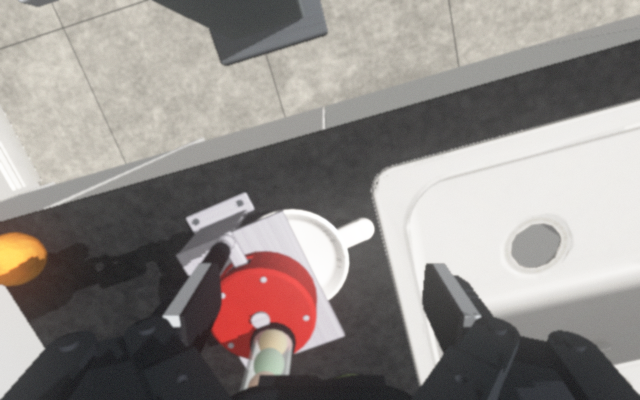

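```bash
echo '[[-0.25, -0.4, 0.2, 0, 0, 0, 0.06], [-0.5, -0.8, 0.4, 0, 0, 0, 0.06], [-0.64, -0.96, 0.61, 0, 0, 0, 0.06], [-0.64, -0.96, 0.61, 0, 0, 0, 0.06], [-0.64, -0.96, 0.61, 0, 0, 0, 0.06]]' | python3 -m jog 30
python3 - <<'E'
from h import *
marks(['lever_knob']*2,['wrist','side','top'])
go(.4245,-.005,.121)
E
```

```text
time_s: 3.45
ee_pos: [0.4245, -0.0048, 0.1999]
ee_rot: [3.141, -0.001, 2.874]
wrist_force: [-0.2, 0.4, 0.9]
grip_width: 0.0601
grasp_force: 0.0
lever_knob wrist [ 0.4248 -0.0069  0.1344] 0.8
lever_knob side [ 0.4242 -0.0021  0.1349] 0.71
lever_knob top [ 0.4267 -0.0065  0.1317] 0.62
lever_knob wrist [ 0.4248 -0.0069  0.1344] 0.8
lever_knob side [ 0.4242 -0.0021  0.1349] 0.71
lever_knob top [ 0.4267 -0.0065  0.1317] 0.62
3.75 [ 0.4247 -0.0045  0.2008] [3.141e+00 1.000e-03 2.876e+00] [-0.1 -0.1 -1. ] 0.05999062908780886 0.0 [ 0.05  0.5  -0.22  2.18  0.22  0.49  0.96]
tool delta [ 0.0002 -0.0006  0.0798] rotvec [0. 0. 0.]
```

Scaled: 0.079 m is 0.79, 0.078 m is 0.78.

```bash
echo '[[0, 0, 0.3, 0, 0, 0, 0.06], [0, 0, 0.6, 0, 0, 0, 0.06], [0, 0, 0.78, 0, 0, 0, 0.06], [0, 0, 0.79, 0, 0, 0, 0.06], [0, 0, 0.79, 0, 0, 0, 0.03]]' | python3 -m jog 25
echo '[[0, 0, 0, 0, 0, 0, 0.0], [0, 0, 0, 0, 0, 0, 0.0], [0, 0, 0, 0, 0, 0, 0.0], [0, 0, 0, 0, 0, 0, 0.0]]' | python3 -m jog 25
python3 - <<'E'
from h import *
st(); snap('side','s1'); snap('wrist')
marks(['lever_knob'],['wrist','side'])
E
```

```text
time_s: 4.25
ee_pos: [0.4246, -0.0051, 0.1215]
ee_rot: [3.142, -0.0, 2.875]
wrist_force: [-0.2, -0.2, 0.4]
grip_width: 0.0467
grasp_force: 0.0
time_s: 4.65
ee_pos: [0.4248, -0.0068, 0.1223]
ee_rot: [-3.141, 0.002, 2.872]
wrist_force: [-0.2, -3.2, 6.2]
grip_width: 0.0171
grasp_force: 25.3
4.65 [ 0.4248 -0.0068  0.1223] [-3.141e+00  2.000e-03  2.872e+00] [-0.2 -3.2  6.2] 0.017105205709528837 25.25565594434738 [-0.02  0.66 -0.11  2.25  0.3   0.24  0.89]
lever_knob wrist [ 0.4229 -0.0058  0.1335] 0.97
lever_knob side [ 0.4235 -0.0045  0.1317] 0.66
```

```bash
python3 - <<'E'
from h import *
M=R.from_euler('xyz',[np.pi,0,2.874]).inv()
p=lambda t:-0.08*np.array([np.cos(.108+t),np.sin(.108+t),0])
for a in (0,.8):
  for t in np.arange(1,6)*.16: print(a,t,np.round(M.apply(p(a+t)-p(a)),3))
E
```

```text
0 0.16 [-0.006 -0.011 -0.   ]
0 0.32 [-0.013 -0.022 -0.   ]
0 0.48 [-0.022 -0.031 -0.   ]
0 0.64 [-0.032 -0.039 -0.   ]
0 0.8 [-0.044 -0.044 -0.   ]
0.8 0.16 [-0.012 -0.004 -0.   ]
0.8 0.32 [-0.025 -0.006 -0.   ]
0.8 0.48 [-0.038 -0.006 -0.   ]
0.8 0.64 [-0.05  -0.004 -0.   ]
0.8 0.8 [-0.062  0.     0.   ]
```

Scaled: -0.044 m is -0.44, -0.039 m is -0.39.

```bash
echo '[[-0.06, -0.11, 0, 0, 0, 0, 0], [-0.13, -0.22, 0, 0, 0, 0, 0], [-0.22, -0.31, 0, 0, 0, 0, 0], [-0.32, -0.39, 0, 0, 0, 0, 0], [-0.44, -0.44, 0, 0, 0, 0, 0]]' | python3 -m jog 25
python3 -c "
from h import *
st();snap('wrist');marks(['lever_knob'],['wrist'])"
```

```text
time_s: 5.35
ee_pos: [0.4545, -0.0582, 0.1221]
ee_rot: [3.14, -0.001, 2.877]
wrist_force: [-3.0, 5.3, 3.4]
grip_width: 0.0173
grasp_force: 25.4
5.35 [ 0.4545 -0.0582  0.1221] [ 3.140e+00 -1.000e-03  2.877e+00] [-3.   5.3  3.4] 0.01726023424659221 25.409153401851654 [ 0.13  0.68 -0.17  2.16  0.33  0.33  1.  ]
lever_knob wrist [ 0.4567 -0.0578  0.1334] 0.95
```

```bash
echo '[[-0.12, -0.04, 0, 0, 0, 0, 0], [-0.25, -0.06, 0, 0, 0, 0, 0], [-0.38, -0.06, 0, 0, 0, 0, 0], [-0.5, -0.04, 0, 0, 0, 0, 0], [-0.62, 0, 0, 0, 0, 0, 0]]' | python3 -m jog 25
python3 -c "
from h import *
st();snap('wrist');marks(['lever_knob','sweet_0_center','dish'],['wrist']);snap('side','s2');marks(['lever_knob','sweet_0_center','dish'],['side']);st()"
```

```text
time_s: 5.95
ee_pos: [0.5126, -0.0781, 0.122]
ee_rot: [-3.137, -0.004, 2.873]
wrist_force: [-4.4, -4.8, 7.3]
grip_width: 0.0168
grasp_force: 25.9
5.95 [ 0.5126 -0.0781  0.122 ] [-3.137 -0.004  2.873] [-4.4 -4.8  7.3] 0.0168322811107373 25.900390148162842 [ 0.19  0.73 -0.21  1.98  0.31  0.47  1.05]
lever_knob wrist [ 0.5051 -0.0737  0.1331] 0.87
sweet_0_center side [0.4924 0.0287 0.0239] 0.6
dish side [0.4891 0.0274 0.0048] 0.6
6.35 [ 0.5154 -0.0781  0.122 ] [-3.139e+00  2.000e-03  2.872e+00] [ 1.3 -5.3  5.1] 0.017293935980847587 25.615307092666626 [ 0.19  0.73 -0.2   1.98  0.31  0.46  1.05]
```

View pics/s2.png

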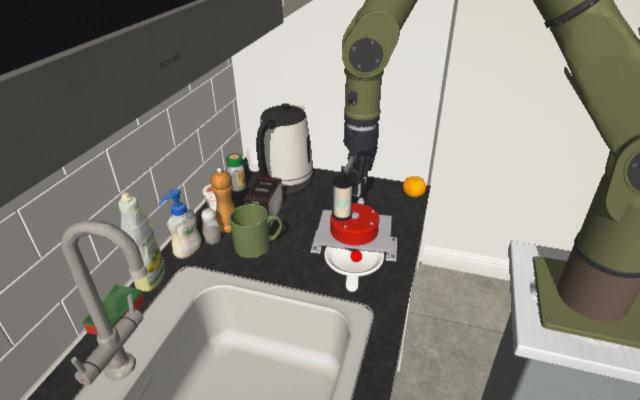

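The side view shows the red sweet in the dish at (356,257), and the lever is at its stop. I'll hold briefly, then turn it back.

Scaled: 0.062 m is 0.62, 0.05 m is 0.5.

```bash
echo '[[0, 0, 0, 0, 0, 0, 0], [0, 0, 0, 0, 0, 0, 0], [0, 0, 0, 0, 0, 0, 0]]' | python3 -m jog 25
echo '[[0.12, -0.04, 0, 0, 0, 0, 0], [0.24, -0.06, 0, 0, 0, 0, 0], [0.37, -0.06, 0, 0, 0, 0, 0], [0.5, -0.04, 0, 0, 0, 0, 0], [0.62, 0, 0, 0, 0, 0, 0]]' | python3 -m jog 25
echo '[[0.12, 0.05, 0, 0, 0, 0, 0], [0.22, 0.13, 0, 0, 0, 0, 0], [0.31, 0.22, 0, 0, 0, 0, 0], [0.38, 0.33, 0, 0, 0, 0, 0], [0.45, 0.47, 0, 0, 0, 0, 0]]' | python3 -m jog 25
python3 -c "
from h import *
st();snap('wrist');marks(['lever_knob'],['wrist']);snap('side','s2');marks(['lever_knob','sweet_0_center','dish'],['side']);st()"
```

```text
time_s: 6.65
ee_pos: [0.5154, -0.0781, 0.122]
ee_rot: [-3.139, 0.002, 2.872]
wrist_force: [0.1, -5.6, 6.4]
grip_width: 0.0168
grasp_force: 25.6
time_s: 7.15
ee_pos: [0.4574, -0.0601, 0.1221]
ee_rot: [3.14, 0.006, 2.871]
wrist_force: [3.2, -3.1, 1.5]
grip_width: 0.0172
grasp_force: 25.3
time_s: 7.65
ee_pos: [0.42, -0.0055, 0.1219]
ee_rot: [-3.135, -0.005, 2.868]
wrist_force: [-7.8, -7.7, 14.6]
grip_width: 0.0171
grasp_force: 27.0
7.65 [ 0.42   -0.0055  0.1219] [-3.135 -0.005  2.868] [-7.8 -7.7 14.6] 0.01714162349007961 26.975698471069336 [-0.03  0.66 -0.11  2.26  0.3   0.24  0.88]
lever_knob wrist [ 0.4263 -0.007   0.1316] 0.69
lever_knob side [ 0.4257 -0.0017  0.133 ] 0.49
sweet_0_center side [0.4959 0.0291 0.0218] 0.53
dish side [0.4904 0.0301 0.0028] 0.76
7.95 [ 0.4197 -0.0054  0.1219] [-3.135 -0.006  2.871] [-6.6 -8.  15.5] 0.01713100881662443 27.28893220424652 [-0.03  0.66 -0.11  2.26  0.31  0.24  0.88]
```

```bash
echo '[[0, 0, 0, 0, 0, 0, 0.06], [0, 0, 0, 0, 0, 0, 0.06], [0, 0, 0, 0, 0, 0, 0.06], [0, 0, -0.4, 0, 0, 0, 0.06], [0, 0, -0.8, 0, 0, 0, 0.06]]' | python3 -m jog 25
echo '[[0, 0.1, -0.4, 0, 0, 0.15, 0.06], [0, 0.5, -0.5, 0, 0, 0.3, 0.06], [0, 0.9, -0.5, 0, 0, 0.45, 0.06], [0.2, 1.3, -0.5, 0, 0, 0.6, 0.06], [0.2, 1.3, -0.5, 0, 0, 0.6, 0.06]]' | python3 -m jog 25
python3 - <<'E'
from h import *
s=st();snap('wrist','w2');marks(['lever_knob','dish','near_ear','free_ear','sweet_0_center'],['wrist'])
snap('top');snap('side');marks(['dish','near_ear','free_ear','sweet_0_center'],['top','side'])
E
```

```text
time_s: 8.45
ee_pos: [0.4236, -0.0018, 0.2013]
ee_rot: [-3.141, -0.003, 2.875]
wrist_force: [1.9, -0.3, -0.0]
grip_width: 0.0596
grasp_force: 0.0
time_s: 8.95
ee_pos: [0.4383, 0.1374, 0.2514]
ee_rot: [3.137, -0.003, 2.285]
wrist_force: [-0.5, -0.6, -0.4]
grip_width: 0.0598
grasp_force: 0.0
8.95 [0.4383 0.1374 0.2514] [ 3.137e+00 -3.000e-03  2.285e+00] [-0.5 -0.6 -0.4] 0.0598421163334895 0.0 [-0.34  0.45 -0.08  2.03  0.05  0.67  0.25]
lever_knob wrist [ 0.4256 -0.006   0.1326] 0.54
dish wrist [ 0.4932  0.0276 -0.0015] 0.73
near_ear wrist [0.4781 0.1159 0.0285] 0.72
sweet_0_center wrist [0.4957 0.0326 0.0258] 0.45
dish top [ 4.994e-01  3.110e-02 -2.000e-04] 0.65
dish side [ 0.4908  0.0264 -0.0014] 0.81
near_ear top [0.4819 0.1154 0.023 ] 0.81
near_ear side [0.4812 0.1193 0.023 ] 0.67
free_ear top [ 0.5098 -0.0556  0.0255] 0.85
free_ear side [0.4826 0.1139 0.0269] 0.21
sweet_0_center side [0.4955 0.028  0.0226] 0.67
```

View pics/w2.png

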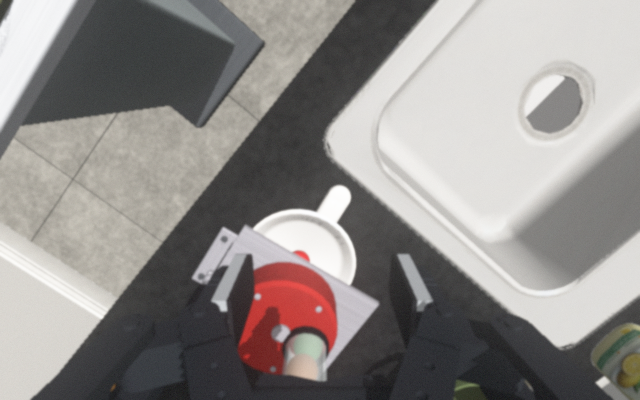

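The wrist view shows the near ear at (340,203) with the red sweet just visible in the dish at (300,256). Next I'll measure the ear from depth in two views.

```bash
python3 - <<'E'
from h import *
s=r.get_state()
for cam in('wrist','side','top'):
    p,d=r.read_camera(cam);k=r.get_calibration(cam)
    f=200/np.tan(np.radians(k['fovy'])/2)
    v,u=np.mgrid[:400,:640]
    P=np.stack([(u-k['cx'])*d/f,(v-k['cy'])*d/f,d],-1)[d>0]
    col=p[d>0].astype(int)
    if cam=='wrist':
        T=k['T_tool_cam'];P=P@T[:3,:3].T+T[:3,3];P=R.from_euler('xyz',s['ee_rot']).apply(P)+s['ee_pos']
    else: P=R.from_euler('xyz',k['attitude']).apply(P)+k['origin']
    c=np.array([.4946,.0314]); e=np.array([-.17,.985])
    q=P[:,:2]-c; a=q@e; b=q@np.array([.985,.17])
    m=(a>.072)&(a<.125)&(abs(b)<.03)&(P[:,2]>.02)&(P[:,2]<.045)&(col.min(1)>110)
    X=P[m];x=a[m];y=b[m]
    if len(X)<5: print(cam,len(X));continue
    print(cam,m.sum(),'z med',np.median(X[:,2]).round(4),'along',x.max().round(4),'across',np.percentile(y,[2,50,98]).round(4),'mid slope',np.round(np.polyfit(x,y,1),3), X[:,:2].mean(0).round(4))
go(.480,.1155,.10)
s=r.get_state();print('tool y angle',np.degrees(np.arctan2(*R.from_euler('xyz',s['ee_rot']).as_matrix()[[1,0],1])))
E
```

```text
wrist 630 z med 0.0323 along 0.1029 across [-0.014  -0.0027  0.0101] mid slope [-0.009 -0.002] [0.4774 0.1167]
side 161 z med 0.0315 along 0.1061 across [-0.013  -0.0012  0.011 ] mid slope [ 0.006 -0.002] [0.478  0.1202]
top 108 z med 0.0288 along 0.1043 across [-0.0128 -0.0003  0.0123] mid slope [-0.014  0.001] [0.4793 0.1168]
9.9 [0.4395 0.1283 0.2512] [ 3.141 -0.     2.274] [-0.1 -0.4  0.8] 0.05982504165510347 0.0 [-0.33  0.44 -0.08  2.03  0.05  0.67  0.26]
tool delta [-0.036   0.0226  0.1512] rotvec [0. 0. 0.]
tool y angle 40.28975681268144
```

Scaled: 0.151 m is 1.51, 0.15 m is 1.5.

```bash
echo '[[-0.1, 0.05, 0.3, 0, 0, 0.15, 0.06], [-0.2, 0.12, 0.7, 0, 0, 0.3, 0.06], [-0.35, 0.22, 1.1, 0, 0, 0.45, 0.06], [-0.35, 0.22, 1.5, 0, 0, 0.532, 0.06], [-0.35, 0.22, 1.51, 0, 0, 0.532, 0.06]]' | python3 -m jog 80
python3 - <<'E'
from h import *
snap('wrist');marks(['near_ear'],['wrist'])
go(.4785,.116,.006)
s=r.get_state();print('tool y angle',np.degrees(np.arctan2(*R.from_euler('xyz',s['ee_rot']).as_matrix()[[1,0],1])))
E
```

```text
time_s: 10.4
ee_pos: [0.476, 0.115, 0.0962]
ee_rot: [-3.132, 0.001, 1.742]
wrist_force: [-1.8, -0.8, 1.1]
grip_width: 0.0602
grasp_force: 0.0
near_ear wrist [0.478  0.1159 0.0261] 0.61
10.5 [0.4782 0.1158 0.1003] [-3.14   0.     1.744] [-0.1 -0.2  0.7] 0.05974074583035897 0.0 [-0.36  0.75  0.04  2.08 -0.09  0.32 -0.06]
tool delta [0.0001 0.0005 0.0943] rotvec [0. 0. 0.]
tool y angle 9.93415586187493
```

Scaled: 0.06 m is 0.6, 0.094 m is 0.94.

```bash
echo '[[0, 0, 0.3, 0, 0, 0, 0.06], [0, 0, 0.6, 0, 0, 0, 0.06], [0, 0, 0.85, 0, 0, 0, 0.06], [0, 0, 0.94, 0, 0, 0, 0.06], [0, 0, 0.94, 0, 0, 0, 0.05]]' | python3 -m jog 40
echo '[[0, 0, 0, 0, 0, 0, 0.04], [0, 0, 0, 0, 0, 0, 0.03], [0, 0, 0, 0, 0, 0, 0.0], [0, 0, 0, 0, 0, 0, 0.0]]' | python3 -m jog 40
echo '[[0, 0, 0, 0, 0, 0, 0], [0, 0, 0, 0, 0, 0, 0], [0, 0, 0, 0, 0, 0, 0]]' | python3 -m jog 80
python3 - <<'E'
from h import *
st();snap('side','s3');marks(['sweet_0_center','dish','near_ear'],['side'])
E
```

```text
time_s: 11.0
ee_pos: [0.4794, 0.1162, 0.0072]
ee_rot: [3.141, -0.001, 1.743]
wrist_force: [-0.5, -0.0, 1.4]
grip_width: 0.0503
grasp_force: 0.0
time_s: 11.4
ee_pos: [0.4798, 0.1162, 0.0072]
ee_rot: [3.139, -0.001, 1.742]
wrist_force: [0.3, 1.1, 4.9]
grip_width: 0.0251
grasp_force: 42.6
time_s: 11.7
ee_pos: [0.4797, 0.1164, 0.007]
ee_rot: [3.139, -0.001, 1.742]
wrist_force: [0.6, 2.2, 6.4]
grip_width: 0.0243
grasp_force: 78.5
11.7 [0.4797 0.1164 0.007 ] [ 3.139e+00 -1.000e-03  1.742e+00] [0.6 2.2 6.4] 0.02425654976996598 78.50710272789001 [-0.34  0.93  0.01  2.1  -0.1   0.11 -0.06]
dish side [0.4911 0.0257 0.0017] 0.94
near_ear side [0.4812 0.1165 0.0256] 0.88
```

```bash
echo '[[0, 0, -0.02, 0, 0, 0, 0], [0, 0, -0.05, 0, 0, 0, 0], [0, 0, -0.07, 0, 0, 0, 0], [0, 0, -0.08, 0, 0, 0, 0], [0, 0, -0.08, 0, 0, 0, 0]]' | python3 -m jog 80
python3 - <<'E'
from h import *
st();snap('side','s4');snap('wrist')
marks(['dish','near_ear','sweet_0_center'],['side','wrist'])
E
```

```text
time_s: 12.4
ee_pos: [0.4787, 0.1158, 0.0142]
ee_rot: [-3.141, -0.0, 1.742]
wrist_force: [0.9, 0.1, -1.7]
grip_width: 0.0246
grasp_force: 78.5
12.4 [0.4787 0.1158 0.0142] [-3.141 -0.     1.742] [ 0.9  0.1 -1.7] 0.02457387761408857 78.47923636436462 [-0.34  0.92  0.02  2.1  -0.1   0.13 -0.06]
dish side [0.4893 0.0268 0.0073] 0.66
near_ear side [0.4815 0.1173 0.0306] 0.84
near_ear wrist [0.4761 0.1172 0.0336] 0.75
```

View pics/s4.png

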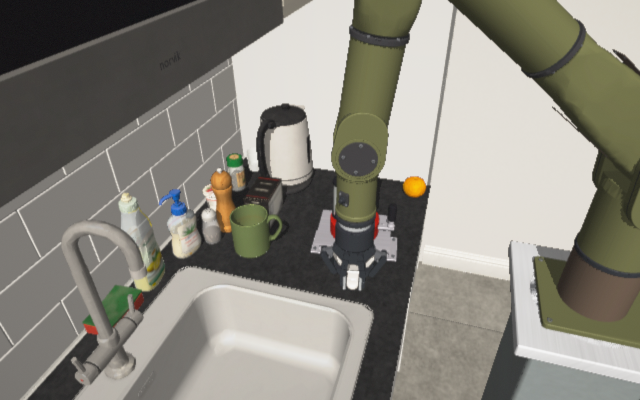

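The gripper holds the ear at (352,278) and the dish is just off the worktop, well clear of the stand. Drawing it out smoothly.

Scaled: 0.031 m is 0.31, 0.023 m is 0.23.

```bash
echo '[[0.03, 0, 0, 0, 0, 0, 0], [0.08, 0, 0, 0, 0, 0, 0], [0.15, 0.01, 0, 0, 0, 0, 0], [0.23, 0.015, 0, 0, 0, 0, 0], [0.31, 0.02, 0, 0, 0, 0, 0]]' | python3 -m jog 80
echo '[[0.08, 0.005, 0, 0, 0, 0, 0], [0.16, 0.01, 0, 0, 0, 0, 0], [0.24, 0.015, 0, 0, 0, 0, 0], [0.32, 0.02, 0, 0, 0, 0, 0], [0.4, 0.025, 0, 0, 0, 0, 0]]' | python3 -m jog 80
echo '[[0.08, 0.005, 0, 0, 0, 0, 0], [0.16, 0.01, 0, 0, 0, 0, 0], [0.24, 0.015, 0, 0, 0, 0, 0], [0.32, 0.02, 0, 0, 0, 0, 0], [0.4, 0.025, 0, 0, 0, 0, 0]]' | python3 -m jog 80
echo '[[0.08, 0.005, 0, 0, 0, 0, 0], [0.16, 0.01, 0, 0, 0, 0, 0], [0.24, 0.015, 0, 0, 0, 0, 0], [0.32, 0.02, 0, 0, 0, 0, 0], [0.4, 0.025, 0, 0, 0, 0, 0]]' | python3 -m jog 80
echo '[[0.08, 0.005, 0, 0, 0, 0, 0], [0.16, 0.01, 0, 0, 0, 0, 0], [0.23, 0.015, 0, 0, 0, 0, 0], [0.28, 0.02, 0, 0, 0, 0, 0], [0.3, 0.025, 0, 0, 0, 0, 0]]' | python3 -m jog 80
python3 - <<'E'
from h import *
st();snap('side','s5');snap('wrist')
marks(['dish','near_ear','sweet_0_center','mug'],['side','wrist'])
E
```

```text
time_s: 13.3
ee_pos: [0.4755, 0.1479, 0.0142]
ee_rot: [3.141, -0.0, 1.743]
wrist_force: [-1.6, 0.5, -2.3]
grip_width: 0.0247
grasp_force: 78.5
time_s: 13.8
ee_pos: [0.4711, 0.1872, 0.0142]
ee_rot: [3.142, -0.0, 1.742]
wrist_force: [-0.5, 0.7, -2.4]
grip_width: 0.024
grasp_force: 78.5
time_s: 14.3
ee_pos: [0.4668, 0.227, 0.0142]
ee_rot: [3.142, -0.0, 1.742]
wrist_force: [0.0, 0.9, -1.3]
grip_width: 0.0245
grasp_force: 78.5
time_s: 14.8
ee_pos: [0.4624, 0.2669, 0.0142]
ee_rot: [3.142, -0.0, 1.742]
wrist_force: [-0.1, -0.3, -2.2]
grip_width: 0.0241
grasp_force: 78.5
time_s: 15.3
ee_pos: [0.4597, 0.297, 0.0142]
ee_rot: [3.142, -0.0, 1.743]
wrist_force: [0.7, 0.0, -2.8]
grip_width: 0.0247
grasp_force: 78.5
15.3 [0.4597 0.297  0.0142] [ 3.142 -0.     1.743] [ 0.7  0.  -2.8] 0.02471267782795659 78.51487398147583 [-0.7   0.94  0.08  1.94 -0.23  0.27 -0.26]
dish side [0.471  0.2078 0.0074] 0.9
near_ear side [0.4619 0.2983 0.0339] 0.96
near_ear wrist [0.4572 0.2942 0.0342] 0.75
mug side [0.7278 0.0365 0.0011] 0.93
```

View pics/s5.png

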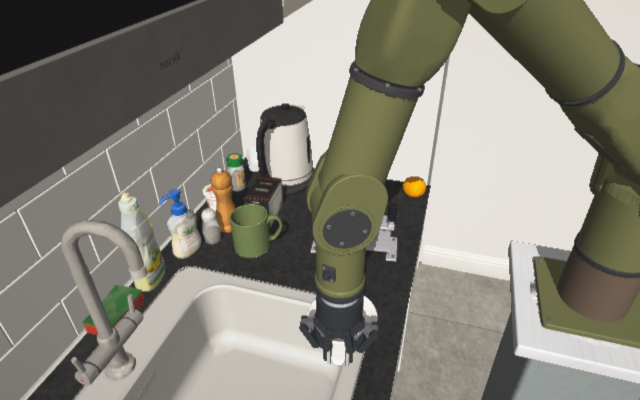

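The dish is out over the sink edge, held level at (340,320). Now lift it about 13 cm.

Scaled: -0.015 m is -0.15, -0.008 m is -0.08.

```bash
echo '[[0, 0, -0.03, 0, 0, 0, 0], [0, 0, -0.08, 0, 0, 0, 0], [0, 0, -0.15, 0, 0, 0, 0], [0, 0, -0.23, 0, 0, 0, 0], [0, 0, -0.31, 0, 0, 0, 0]]' | python3 -m jog 80
echo '[[0, 0, -0.08, 0, 0, 0, 0], [0, 0, -0.16, 0, 0, 0, 0], [0, 0, -0.24, 0, 0, 0, 0], [0, 0, -0.32, 0, 0, 0, 0], [0, 0, -0.4, 0, 0, 0, 0]]' | python3 -m jog 80
echo '[[0, 0, -0.08, 0, 0, 0, 0], [0, 0, -0.16, 0, 0, 0, 0], [0, 0, -0.24, 0, 0, 0, 0], [0, 0, -0.32, 0, 0, 0, 0], [0, 0, -0.4, 0, 0, 0, 0]]' | python3 -m jog 80
echo '[[0, 0, -0.08, 0, 0, 0, 0], [0, 0, -0.14, 0, 0, 0, 0], [0, 0, -0.18, 0, 0, 0, 0], [0, 0, -0.2, 0, 0, 0, 0], [0, 0, -0.2, 0, 0, 0, 0]]' | python3 -m jog 80
python3 - <<'E'
from h import *
st();snap('top');snap('side')
marks(['dish','near_ear','free_ear','sweet_0_center'],['side','top'])
E
```

```text
time_s: 16.3
ee_pos: [0.46, 0.2963, 0.0462]
ee_rot: [3.141, -0.0, 1.742]
wrist_force: [0.6, 0.3, -2.8]
grip_width: 0.0244
grasp_force: 78.5
time_s: 16.8
ee_pos: [0.4598, 0.2962, 0.0859]
ee_rot: [-3.142, -0.0, 1.742]
wrist_force: [-0.1, 0.2, -1.3]
grip_width: 0.0245
grasp_force: 78.5
time_s: 17.3
ee_pos: [0.4598, 0.2962, 0.1259]
ee_rot: [-3.142, -0.0, 1.742]
wrist_force: [0.5, -0.6, -1.7]
grip_width: 0.0247
grasp_force: 78.5
time_s: 17.8
ee_pos: [0.4599, 0.2962, 0.1454]
ee_rot: [3.141, -0.0, 1.742]
wrist_force: [-0.0, 0.5, -1.8]
grip_width: 0.0245
grasp_force: 78.5
17.8 [0.4599 0.2962 0.1454] [ 3.141 -0.     1.742] [-0.   0.5 -1.8] 0.02452875784899476 78.52393627166748 [-0.75  0.72  0.16  1.89 -0.2   0.54 -0.29]
dish side [0.4714 0.2057 0.1403] 0.64
dish top [0.4886 0.1273 0.1616] 0.36
near_ear side [0.4606 0.296  0.1603] 0.95
near_ear top [0.4614 0.2942 0.162 ] 0.64
free_ear top [0.4899 0.1256 0.1638] 0.58
sweet_0_center top [0.4791 0.2099 0.1585] 0.65
```

Scaled: 0.0195 m is 0.195, 0.0145 m is 0.145.

```bash
echo '[[0, 0.02, 0, 0, 0, 0.02, 0], [0, 0.05, 0, 0, 0, 0.06, 0], [-0.005, 0.095, 0, 0, 0, 0.11, 0], [-0.01, 0.145, 0, 0, 0, 0.17, 0], [-0.02, 0.195, 0, 0, 0, 0.23, 0]]' | python3 -m jog 80
echo '[[0, 0.05, 0, 0, 0, 0.06, 0], [-0.006, 0.103, 0, 0, 0, 0.12, 0], [-0.014, 0.154, 0, 0, 0, 0.18, 0], [-0.025, 0.204, 0, 0, 0, 0.24, 0], [-0.038, 0.254, 0, 0, 0, 0.3, 0]]' | python3 -m jog 80
echo '[[0, 0.05, 0, 0, 0, 0.06, 0], [-0.006, 0.103, 0, 0, 0, 0.12, 0], [-0.014, 0.154, 0, 0, 0, 0.18, 0], [-0.025, 0.204, 0, 0, 0, 0.24, 0], [-0.038, 0.254, 0, 0, 0, 0.3, 0]]' | python3 -m jog 80
python3 - <<'E'
from h import *
st();snap('top');snap('side')
marks(['dish','near_ear','free_ear','sweet_0_center'],['side','top'])
E
```

```text
time_s: 18.8
ee_pos: [0.4799, 0.2978, 0.1453]
ee_rot: [3.141, -0.0, 1.508]
wrist_force: [-0.1, 0.3, -2.0]
grip_width: 0.0246
grasp_force: 78.5
time_s: 19.3
ee_pos: [0.5051, 0.2924, 0.1452]
ee_rot: [3.141, -0.0, 1.208]
wrist_force: [0.7, 0.2, -1.9]
grip_width: 0.0244
grasp_force: 78.5
time_s: 19.8
ee_pos: [0.5275, 0.2799, 0.1452]
ee_rot: [3.141, -0.001, 0.908]
wrist_force: [0.6, -0.0, -1.8]
grip_width: 0.0246
grasp_force: 78.5
19.8 [0.5275 0.2799 0.1452] [ 3.141e+00 -1.000e-03  9.080e-01] [ 0.6 -0.  -1.8] 0.02460249825520663 78.53641390800476 [-0.78  0.8   0.4   1.75 -0.45  0.68 -0.8 ]
dish side [0.4696 0.2091 0.1375] 0.73
near_ear side [0.5327 0.281  0.1637] 0.7
near_ear top [0.5282 0.2794 0.1619] 0.85
free_ear side [0.4216 0.1402 0.16  ] 0.7
free_ear top [0.4205 0.1433 0.1639] 0.71
sweet_0_center side [0.4776 0.2032 0.1584] 0.54
sweet_0_center top [0.4767 0.2066 0.1558] 0.48
```

Scaled: 0.0254 m is 0.254, 0.0204 m is 0.204.

```bash
echo '[[0, 0.05, 0, 0, 0, 0.06, 0], [-0.006, 0.103, 0, 0, 0, 0.12, 0], [-0.014, 0.154, 0, 0, 0, 0.18, 0], [-0.025, 0.204, 0, 0, 0, 0.24, 0], [-0.038, 0.254, 0, 0, 0, 0.3, 0]]' | python3 -m jog 80
echo '[[0, 0.05, 0, 0, 0, 0.06, 0], [-0.006, 0.103, 0, 0, 0, 0.12, 0], [-0.014, 0.154, 0, 0, 0, 0.18, 0], [-0.025, 0.204, 0, 0, 0, 0.24, 0], [-0.038, 0.254, 0, 0, 0, 0.3, 0]]' | python3 -m jog 80
echo '[[0, 0.05, 0, 0, 0, 0.06, 0], [-0.006, 0.103, 0, 0, 0, 0.12, 0], [-0.014, 0.154, 0, 0, 0, 0.18, 0], [-0.025, 0.204, 0, 0, 0, 0.24, 0], [-0.035, 0.245, 0, 0, 0, 0.29, 0]]' | python3 -m jog 80
echo '[[0, 0.01, 0, 0, 0, 0.02, 0], [0, 0.01, 0, 0, 0, 0.02, 0], [0, 0.01, 0, 0, 0, 0.02, 0], [0, 0.01, 0, 0, 0, 0.02, 0], [0, 0.01, 0, 0, 0, 0.02, 0]]' | python3 -m jog 80
python3 - <<'E'
from h import *
st();snap('top','t6');snap('side')
marks(['dish','near_ear','free_ear','sweet_0_center','worktop_back','lever_knob','mug','tea_box','mandarin'],['side','top'])
E
```

```text
time_s: 20.8
ee_pos: [0.5448, 0.2612, 0.1452]
ee_rot: [-3.141, -0.0, 0.61]
wrist_force: [0.4, -0.3, -1.4]
grip_width: 0.0243
grasp_force: 78.5
time_s: 21.3
ee_pos: [0.5563, 0.2382, 0.1452]
ee_rot: [-3.141, -0.0, 0.31]
wrist_force: [-0.2, -0.6, -1.6]
grip_width: 0.0243
grasp_force: 78.5
time_s: 21.8
ee_pos: [0.5604, 0.2137, 0.1452]
ee_rot: [-3.141, -0.0, 0.02]
wrist_force: [-0.4, 0.7, -2.3]
grip_width: 0.0248
grasp_force: 78.5
time_s: 22.3
ee_pos: [0.5604, 0.2131, 0.1452]
ee_rot: [-3.141, 0.0, 0.003]
wrist_force: [-0.3, 0.5, -2.0]
grip_width: 0.0244
grasp_force: 78.5
22.3 [0.5604 0.2131 0.1452] [-3.141e+00  0.000e+00  3.000e-03] [-0.3  0.5 -2. ] 0.024405742540242952 78.5342001914978 [-0.78  0.86  0.63  1.75 -0.7   0.77 -1.36]
dish side [0.4688 0.2077 0.137 ] 0.82
dish top [0.4764 0.2155 0.1375] 0.57
near_ear side [0.5625 0.2141 0.1617] 0.91
near_ear top [0.5644 0.2153 0.1637] 0.81
free_ear side [0.3817 0.2119 0.1575] 0.58
free_ear top [0.3861 0.21   0.1631] 0.83
sweet_0_center side [0.4736 0.2098 0.1613] 0.6
sweet_0_center top [0.4765 0.2102 0.1586] 0.47
worktop_back top [ 7.468e-01 -1.700e-03  6.000e-04] 0.79
lever_knob side [ 0.422  -0.0023  0.1344] 0.77
lever_knob top [ 0.4269 -0.0076  0.1346] 0.47
mug side [0.3847 0.2078 0.1616] 0.56
mug top [0.726  0.0339 0.0047] 0.73
tea_box side [ 0.7646 -0.0873 -0.0025] 0.71
tea_box top [ 7.62e-01 -8.04e-02  6.00e-04] 0.88
mandarin side [ 0.401  -0.2907 -0.0043] 0.87
mandarin top [ 0.4033 -0.2878 -0.0041] 0.66
```

View pics/t6.png

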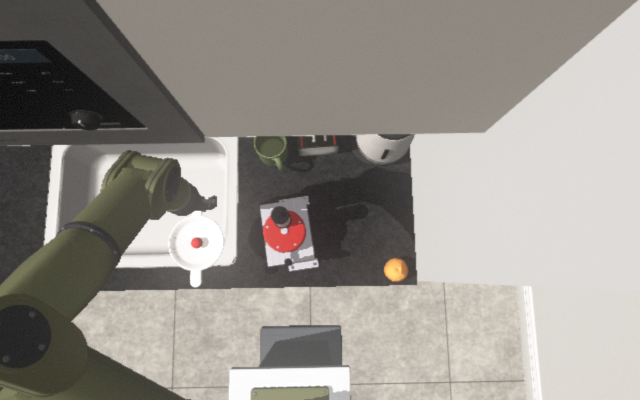

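The dish centre is at (196,243) with the sweet in its middle. The free ear points straight at the front edge, at (196,280), and the lever and bystanders are in place. I'll let it settle, then hand in.

```bash
for i in 1 2 3 4; do echo '[[0, 0, 0, 0, 0, 0, 0], [0, 0, 0, 0, 0, 0, 0], [0, 0, 0, 0, 0, 0, 0], [0, 0, 0, 0, 0, 0, 0], [0, 0, 0, 0, 0, 0, 0]]' | python3 -m jog 80 | head -2; done
python3 - <<'E'
from h import *
snap('top');marks(['sweet_0_center','free_ear','near_ear'],['top']);st()
print(r.sign_off())
E
```

```text
time_s: 23.8
ee_pos: [0.5605, 0.2128, 0.1452]
time_s: 24.3
ee_pos: [0.5604, 0.2129, 0.1452]
time_s: 24.8
ee_pos: [0.5605, 0.2128, 0.1452]
time_s: 25.3
ee_pos: [0.5605, 0.2129, 0.1452]
sweet_0_center top [0.4739 0.2113 0.1596] 0.4
free_ear top [ 0.4033 -0.2873 -0.0031] 0.71
near_ear top [0.5609 0.2126 0.1626] 0.84
25.5 [0.5604 0.2128 0.1452] [-3.142e+00  0.000e+00  2.000e-03] [ 0.3 -0.5 -2.5] 0.02462309728322992 78.56640100479126 [-0.78  0.86  0.63  1.75 -0.7   0.77 -1.36]
the job is handed in; nothing more can be done
None
```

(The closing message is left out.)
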